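# Check the hand levers of two bench nippers

## Robot

A 6-joint arm with a two-finger parallel gripper is mounted at the origin on a cart in front of the work surface, level with it; the furniture and walls round the work are solid. World frame = base frame: x ahead of the robot, y to its left, z up, the work surface at z = 0. Lengths are in m, angles in rad, forces in N, time in s.
With the tool pointing down it reaches from about 0.3 to 0.85 m from the base axis. Payload 5.4 kg.
Tool frame: the origin (TCP) lies at the very end of the fingers, on their centre line; the grasp point (between the pads) lies 19 mm behind it; z points along the fingers, y is the line along which they close (so a half turn about z gives the same grasp; the last joint's range is limited). The gripper opens to 85 mm and grips with 20 to 120 N. Pads are 22 mm wide; open, the fingers measure 114 mm over their backs; the gripper's body (76 mm by 85 mm) begins 54 mm behind the grasp point. The pads swing forward as they close: fully open they stand 13 mm farther back than shut.
Start: joints at [1.135, 0.158, 1.597, -0, 1.386, -0.21], TCP at [0.129, 0.56, 0.231] pointing down, gripper open.
Joint ranges: [-2.91, 2.91], [-0.94, 2.29], [0.18, 2.7], [-1.29, 4.43], [0.17, 2.64], [-3, 3]. Speed limits (rad/s): [2.57, 2.57, 3.14, 3.14, 3.14, 3.14].

## Interface

Orientations are given as [roll, pitch, yaw] about the fixed x, y, z axes, in that order (R = Rz(yaw) Ry(pitch) Rx(roll)).
In Python, from plant import telemetry, optics, workorder gives the robot as it stands. The module is installed in compiled form; this text tells all that it offers.
- The arm moves only by the shell command python3 -m jog 'ROWS' [FORCE]. ROWS is JSON, one flat list of numbers, 7 for each row, row after row: the shift along the tool's x, y, z as a fraction of full scale, then the turn, a rotation vector about the tool's x, y, z as a fraction of full scale, then the gripper's target within -1 to 1 (fully open at 1, half-way at 0, shut at -1). A call has 1 to 20 rows; each row shifts and turns the commanded pose from where the row before left it, along the tool's axes as they then stand; what a row does not reach is not made up. Full scale, the value 1, is 0.05 m for a shift and 45 degrees for a turn. A row lasts 1/12 s, in which the tool goes at most 41.7 mm and 7.16 degrees, less where a joint would pass 70% of its speed; a pose out of reach is approached as far as the arm can. A call with a number of a shift or a turn outside -1 to 1 is refused whole. A call with a gripper value outside its range is refused whole. The fingers move at their own pace and stop on an object; FORCE is the grip in N (left out, the last holds). Time passes only in rows, so rows that do not move let the fingers close. It gives the time, the measured TCP pose, the force, the opening and the grip force at its end, in the units of the state.
- telemetry.observe(): the state, without advancing time (a new reading comes with each control period).
- optics.read_camera(name): name is "side" or "top" or "wrist"; returns (picture, depth): 400x640x3 uint8, red, green, blue; 400x640 float32, m along the optical axis (not along the pixel's ray), 0 where there is no reading.
- optics.camera_params(name): a dict with "vertical_fov" (degrees; the focal length in pixels is half the picture's height over the tangent of half this angle, whatever the lens; pixels are square), "cx", "cy" (the principal point, pixels), "k1" (the pictures are not rectified: a ray, as slopes to the right and down, at radius r is drawn at 1 + k1 r^2 times it, then the intrinsics apply), "cam_to_world" (4x4, takes a point from camera to world coordinates). Camera axes: x right, y down, z forward; pixel columns grow to the right and rows downward; lengths in m; the calibration is good to about 2 mm. A picture is of the moment at which its call begins: read the wrist's pose just before it. camera_params takes no time and is no camera call; for the wrist camera it gives the pose at the moment of the call.
- workorder.sign_off(): hands the job in; it is judged then, once.
Trained networks look in the newest picture that a camera, given by its name, has taken for a name from the list of things; names that differ only in an ending like _2 or _b are one class to them, and where a whole thing is asked for, a point or a joint stands for the part that bears it (a point fixed in the world has none). Each returns a list of dicts, best first, with "p" (0 to 1); they miss things now and then, are a little off and sometimes report something else, mostly with a low value. They report only what shows in the picture. A call takes as long as a camera call.
- optics.cut_out(camera, thing): "mask" (400x640 bool, what is visible of it) and "centre" ([column, row] in pixels, amid what is visible of it).
The state is a dict: "time_s": time; "q": joint angles; "qvel": joint speeds; "joint_torque": joint torques, N m; "eef_pos": TCP position; "orientation": TCP orientation; "wrist_force": force on the tool from outside, world axes, zero at the start; "moment": the same for the moment, N m; "width": finger opening in m; "grasp_force": force on a finger pad.
Only numpy, scipy, OpenCV 4.12 (cv2) and the standard library are available. Lean on these libraries where they do the work, as an engineer would, in place of code of your own. Each camera call takes 0.05 s, during which the arm holds its last target. There are 200 camera calls.

## Task

Check that the hand levers of the two bench nippers stop short of their fixed bars: first the nipper with the long handles, then the one with the short handles. With the gripper on the outer side of the lever, press the grip in towards the bar with the back of the fingers until it comes up against its stop, hold it there for about a second without forcing it, then let it spring right out again before going on. Do not grip the lever, do not touch the fixed bars, and leave the loose things around alone.

Things in the scene. Friction and masses are not known exactly. Their poses are not given: they have to be found in the camera images.
- nipper_long: fixed bench nipper with long handles. Grey base 90 x 150 x 8 mm; origin under its centre, on the worktop. Column at (0, -60) mm; from it along +y a fixed bar (axis at x = +12 mm) and, on the -x side, a hand lever; black rubber grips, axes 85 mm up; steel cutting wheels on the -y side. Top 104 mm. x points from lever to bar, away from the robot, turned up to 20 degrees either way
- lever_long (a joint): hand lever of the long nipper, on an upright hinge at (0, -60) mm of the nipper: 0 = sprung fully out (rest), grows as pressed towards the bar, rigid stop at 0.30 rad, there parallel to the bar with a 22 mm gap left. Springs back by itself. Pressed at the grip point it takes about 2.3 N to start, 4.5 N just before the stop; there the force rises steeply
- grip_long (a point): point on the axis of the long lever's round rubber grip (18 mm thick), 120 mm along the lever from the hinge; rubber from 50 to 155 mm; 85 mm above the worktop. Axes turn with the lever: y along the grip to its free end, x square to it towards the bar, z up. At rest yaw is the nipper's + 0.30, at the stop equal to it; travel about 36 mm
- bargrip_long (a point): point on the axis of the long nipper's fixed bar (rubber 22 mm thick, same height), straight across from the grip point when the lever is at its stop, 42 mm away; axes as the nipper's
- bar_long: the fixed bar of the long nipper with its grip, 167 mm long from the hinge; origin on the hinge axis at bar height; axes as the nipper's
- nipper_short: fixed bench nipper with short handles. Grey base 90 x 150 x 8 mm; origin under its centre, on the worktop. Column at (0, -60) mm; from it along +y a fixed bar (axis at x = +12 mm) and, on the -x side, a hand lever; black rubber grips, axes 85 mm up; steel cutting wheels on the -y side. Top 104 mm. x points from lever to bar, away from the robot, turned up to 20 degrees either way
- lever_short (a joint): hand lever of the short nipper, on an upright hinge at (0, -60) mm of the nipper: 0 = sprung fully out (rest), grows as pressed towards the bar, rigid stop at 0.30 rad, there parallel to the bar with a 22 mm gap left. Springs back by itself. Pressed at the grip point it takes about 2.1 N to start, 4.3 N just before the stop; there the force rises steeply
- grip_short (a point): point on the axis of the short lever's round rubber grip (18 mm thick), 70 mm along the lever from the hinge; rubber from 50 to 105 mm; 85 mm above the worktop. Axes turn with the lever: y along the grip to its free end, x square to it towards the bar, z up. At rest yaw is the nipper's + 0.30, at the stop equal to it; travel about 21 mm
- bargrip_short (a point): point on the axis of the short nipper's fixed bar (rubber 22 mm thick, same height), straight across from the grip point when the lever is at its stop, 42 mm away; axes as the nipper's
- bar_short: the fixed bar of the short nipper with its grip, 117 mm long from the hinge; origin on the hinge axis at bar height; axes as the nipper's
- frit_jar: small round jar with a white lid, 37 mm across, 48 mm high, loose, upright; origin under its centre. To be left alone
- foil_tape: roll of dark tape lying flat, 55 mm across, 19 mm high, loose; origin under its centre. To be left alone
- mini_pliers: small pliers lying flat, 134 x 62 x 13 mm, loose; origin under their centre. To be left alone
- marker: marker pen lying flat, 135 mm long, 17 mm thick, loose; origin under its centre. To be left alone
- mop_brush: stubby brush lying flat, 30 x 44 x 17 mm, loose; origin under its centre. To be left alone

How it is judged:
On the way, in this order (a step that is already met when the one before it is completed fails the run):
1. the long lever is held against its stop by the fingers from its outer side, while the short lever is out (value of joint lever_long above 0.26 rad and value of joint lever_short below 0.03 rad and contact force between the fingers and lever_long above 1 N and x of the grasp point in the frame of grip_long below -0.01 m), for 0.6 s.
2. the long lever has sprung out again and is not touched (value of joint each of lever_long, lever_short below 0.03 rad and contact force between the fingers and lever_long below 0.2 N), for 0.1 s.
3. the short lever is held against its stop by the fingers from its outer side, while the long lever is out (value of joint lever_short above 0.26 rad and value of joint lever_long below 0.03 rad and contact force between the fingers and lever_short above 1 N and x of the grasp point in the frame of grip_short below -0.01 m), for 0.6 s.
At the end, for the whole second after the job is handed in: both levers are fully out (under 0.03 rad) and the loose things are within 20 mm of where they stood (value of joint each of lever_long, lever_short below 0.03 rad and distance of each of frit_jar, foil_tape, mini_pliers, marker, mop_brush from where it was at the start of the episode below 0.02 m); the robot touches nothing.
It fails at once if a lever is forced (more than 45 N) (contact force between any of the arm, the fingers and lever_long above 45 N or contact force between any of the arm, the fingers and lever_short above 45 N).
It fails at once if a fixed bar is touched (contact force between any of the fingers, the arm and bar_long above 0.5 N or contact force between any of the fingers, the arm and bar_short above 0.5 N).
It fails at once if a lever is gripped or pulled from the bar's side: touched with the point between the finger pads not at least 5 mm outside the grip's axis ((contact force between the fingers and lever_long above 0.5 N and x of the grasp point in the frame of grip_long above -0.005 m) or (contact force between the fingers and lever_short above 0.5 N and x of the grasp point in the frame of grip_short above -0.005 m)).
It fails at once if a loose thing is shifted by more than 20 mm or lifted (distance of any of frit_jar, foil_tape, mini_pliers, marker, mop_brush from where it was at the start of the episode above 0.02 m).
It also fails if it takes over 61 s, if anything falls off the work surface, if the arm or the gripper's body presses on something with over 40 N, if the wrist force passes 120 N, or if a joint passes its speed limit or range.

## Working session

There is one attempt and no reset: what is moved stays moved. The work goes in short steps, Python scripts to look and compute and a shell command to move; the robot and the scene stay as the last step left them, time stands still between calls to the robot, and variables do not carry over. Pictures are saved under pics/ and viewed, at most 10 in all, crops included, and the job is handed in when it is done.

```bash
mkdir -p pics
cat > h.py <<'E'
import numpy as np, cv2
from plant import telemetry, optics, workorder
def world(cam,depth,P,mask):
    f=200/np.tan(np.radians(P['vertical_fov']/2))
    v,u=np.nonzero(mask&(depth>0)); z=depth[v,u]
    K=np.array([[f,0,P['cx']],[0,f,P['cy']],[0,0,1]])
    n=cv2.undistortPoints(np.stack([u,v],1).astype(float).reshape(-1,1,2),K,np.array([P['k1'],0,0,0.])).reshape(-1,2)
    p=np.c_[n*z[:,None],z,np.ones(len(z))]
    return (p@np.array(P['cam_to_world']).T)[:,:3]
E
python3 - <<'E'
from h import *
s=telemetry.observe();print({k:np.round(v,3) for k,v in s.items()})
ims=[]
for c in ['top','side']:
    P=optics.camera_params(c);im,d=optics.read_camera(c)
    cv2.imwrite(f'pics/{c}0.png',im[...,::-1]);np.savez(f'{c}0.npz',im=im,d=d)
    print(c,P)
    for t in ['nipper_long','nipper_short','lever_long','lever_short','bar_long','bar_short','frit_jar','foil_tape','mini_pliers','marker','mop_brush']:
        for r in optics.cut_out(c,t)[:2]:
            w=world(c,d,P,r['mask'])
            if len(w): print(c,t,round(r['p'],2),np.round(r['centre']),r['mask'].sum(),np.round(np.median(w,0),3),np.round(np.percentile(w,[2,98],axis=0),3).tolist())
            np.save(f'm_{c}_{t}.npy',r['mask']) if r is not None else 0
E
```

```text
{'time_s': np.float64(0.0), 'q': array([ 1.135,  0.159,  1.598,  0.   ,  1.386, -0.21 ]), 'qvel': array([ 0.001,  0.001, -0.001, -0.   , -0.001,  0.001]), 'joint_torque': array([ 0.0000e+00, -3.9602e+01, -3.3142e+01, -0.0000e+00,  9.0000e-03,
        0.0000e+00]), 'eef_pos': array([0.128, 0.56 , 0.23 ]), 'orientation': array([-3.14 , -0.   ,  2.916]), 'wrist_force': array([ 0.085, -0.112,  0.712]), 'moment': array([ 0.024, -0.042, -0.061]), 'grasp_force': np.float64(0.0), 'width': np.float64(0.085)}
top {'vertical_fov': 45.80693092406153, 'cx': 312.06726016368276, 'cy': 193.72406638155135, 'k1': 0.02639042422090737, 'cam_to_world': array([[ 0.02177504, -0.999091  ,  0.03664724,  0.43728267],
       [-0.99952474, -0.02095517,  0.0226094 ,  0.04222864],
       [-0.0218209 , -0.03712215, -0.99907247,  1.25030182],
       [ 0.        ,  0.        ,  0.        ,  1.        ]])}
top nipper_long 0.69 [412. 155.] 2679 [ 0.58  -0.179  0.019] [[0.5, -0.266, -0.0], [0.641, -0.088, 0.098]]
top nipper_long 0.23 [262. 190.] 420 [0.49  0.194 0.09 ] [[0.463, 0.137, 0.009], [0.544, 0.26, 0.096]]
top 
[... 2395 characters left out ...]
322. 233.] 346 [0.483 0.039 0.031] [[0.472, 0.033, 0.004], [0.503, 0.059, 0.049]]
side foil_tape 0.55 [358. 232.] 294 [0.582 0.032 0.015] [[0.558, 0.013, 0.003], [0.606, 0.06, 0.02]]
side mini_pliers 0.68 [255. 216.] 436 [0.405 0.243 0.009] [[0.336, 0.206, 0.001], [0.455, 0.261, 0.014]]
side mini_pliers 0.3 [415. 234.] 688 [ 0.58  -0.148  0.09 ] [[0.554, -0.213, 0.078], [0.605, -0.08, 0.097]]
side marker 0.56 [336. 302.] 405 [ 0.393 -0.171  0.013] [[0.389, -0.227, 0.006], [0.401, -0.1, 0.017]]
side mop_brush 0.64 [321. 234.] 408 [0.485 0.041 0.03 ] [[0.473, 0.033, -0.0], [0.524, 0.1, 0.049]]
side mop_brush 0.45 [277. 245.] 129 [0.386 0.083 0.012] [[0.369, 0.07, 0.003], [0.405, 0.099, 0.017]]
```

```bash
cat > fit.py <<'E'
from h import *
def fit(p,lab):
    p=p[(p[:,2]>.082)&(p[:,2]<.104)]
    vx,vy,x0,y0=cv2.fitLine(p[:,:2].astype(np.float32),cv2.DIST_HUBER,0,.003,.001).ravel()
    if vy<0:vx,vy=-vx,-vy
    t=(p[:,0]-x0)*vx+(p[:,1]-y0)*vy; n=(p[:,0]-x0)*vy-(p[:,1]-y0)*vx
    t=t[abs(n)<.015]
    a,b=np.percentile(t,[1,99]); 
    print(lab,len(p),'yaw',round(np.arctan2(-vx,vy),3),'ends',np.round([x0+a*vx,y0+a*vy,x0+b*vx,y0+b*vy],4),'len',round(b-a,3),'n',np.round(np.percentile(n,[5,50,95]),4))
E
python3 - <<'E'
from fit import *
for c in ['top','side']:
    P=optics.camera_params(c);im,d=optics.read_camera(c)
    for t in ['lever_long','bar_long','lever_short','bar_short']:
        rs=optics.cut_out(c,t)
        if rs: fit(world(c,d,P,rs[0]['mask']),c+t)
    if c=='top': cv2.imwrite('pics/topcrop.png',cv2.resize(im[100:260,190:470,::-1],None,fx=2.8,fy=2.8,interpolation=cv2.INTER_CUBIC))
E
```

```text
toplever_long 544 yaw 0.851 ends [ 0.6308 -0.2661  0.4838 -0.1373] len 0.195 n [-0.0144 -0.0003  0.0149]
topbar_long 489 yaw 0.322 ends [ 0.6098 -0.218   0.5625 -0.0762] len 0.149 n [-0.0088 -0.0001  0.0092]
toplever_short 521 yaw 0.315 ends [ 0.6099 -0.2208  0.5624 -0.0751] len 0.153 n [-0.0092 -0.      0.0096]
topbar_short 301 yaw -0.053 ends [0.5319 0.1829 0.5374 0.2858] len 0.103 n [-0.0086 -0.      0.0089]
sidelever_long 868 yaw 0.848 ends [ 0.628  -0.2736  0.4795 -0.1426] len 0.198 n [-0.0114  0.0007  0.0165]
sidebar_long 636 yaw 0.349 ends [ 0.605  -0.2186  0.5541 -0.079 ] len 0.149 n [-0.0061  0.0001  0.0087]
sidelever_short 302 yaw 0.63 ends [0.541  0.1304 0.4525 0.2518] len 0.15 n [-0.0097 -0.0007  0.0128]
sidebar_short 157 yaw -0.037 ends [0.5265 0.2007 0.5296 0.2869] len 0.086 n [-0.0089 -0.0003  0.0116]
```

View pics/topcrop.png

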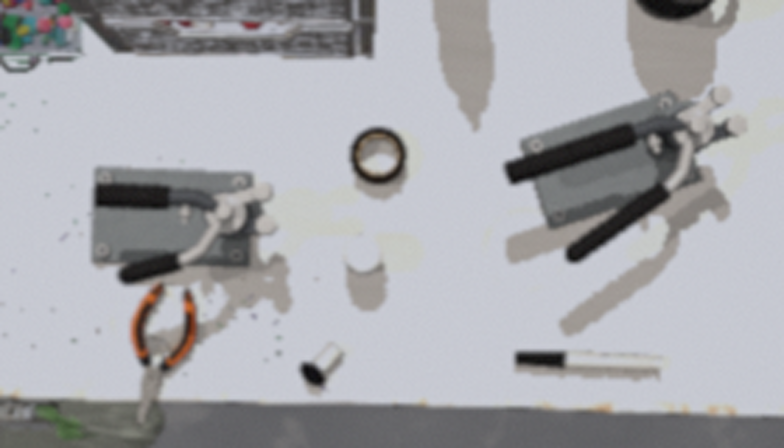

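View pics/side0.png

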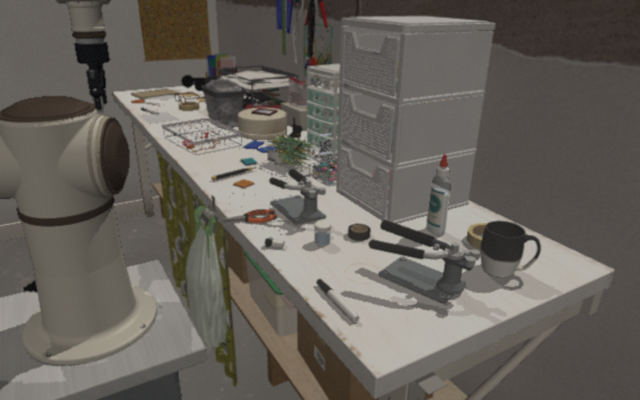

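Run:
```python
from fit import *
for c in ['top','side']:
    P=optics.camera_params(c);z=np.load(f'{c}0.npz');im,d=z['im'],z['d']
    M=(im.max(2)<60)
    p=world(c,d,P,M); k=(p[:,2]>.08)&(p[:,2]<.102)&(p[:,0]>.44)&(p[:,0]<.64)&(p[:,1]>-.25)&(p[:,1]<.31)
    v,u=np.nonzero(M&(d>0)); B=np.zeros(M.shape,np.uint8);B[v[k],u[k]]=1
    n,L,S,_=cv2.connectedComponentsWithStats(B)
    for i in range(1,n):
        if S[i,4]>60: fit(world(c,d,P,L==i),f'{c}{S[i,:5]}')
```

```text
top[371 145  50  20 362] 362 yaw 0.331 ends [ 0.5987 -0.184   0.5617 -0.0763] len 0.114 n [-0.0082 -0.0003  0.0086]
top[393 165  36  28 234] 234 yaw 0.65 ends [ 0.55   -0.2087  0.4904 -0.1304] len 0.098 n [-0.0062  0.0001  0.006 ]
top[224 166  28   9 203] 203 yaw -0.015 ends [0.5341 0.2224 0.535  0.2852] len 0.063 n [-0.0081  0.      0.0091]
top[233 191  21  10 125] 125 yaw 0.28 ends [0.479  0.215  0.4656 0.2614] len 0.048 n [-0.0066 -0.0002  0.0071]
side[289 170  16  11  93] 93 yaw 0.014 ends [0.5288 0.218  0.5279 0.2818] len 0.064 n [-0.0046 -0.0005  0.007 ]
side[270 179  14   9  70] 69 yaw 0.276 ends [0.4719 0.2106 0.4598 0.2534] len 0.044 n [-0.0028 -0.0001  0.0043]
side[381 221  66  28 520] 487 yaw 0.353 ends [ 0.6026 -0.2122  0.5546 -0.082 ] len 0.139 n [-0.0036  0.0001  0.0062]
side[370 241  53  17 396] 383 yaw 0.634 ends [ 0.5445 -0.2154  0.4862 -0.1361] len 0.098 n [-0.003  -0.      0.0052]
```

```bash
cat > d.py <<'E'
import sys
from h import *
from scipy.spatial.transform import Rotation as R
s=telemetry.observe(); t=np.array(eval(sys.argv[1]));ps=float(sys.argv[2])
r=R.from_euler('xyz',s['orientation']); g=R.from_euler('xyz',[np.pi,0,ps])
print('t',s['time_s'],'pos',np.round(s['eef_pos'],4),'rpy',np.round(s['orientation'],3),'F',np.round(s['wrist_force'],1),'w',round(float(s['width']),4))
print('shift units',np.round(r.inv().apply(t-s['eef_pos'])/.05,2),'turn units',np.round((r.inv()*g).as_rotvec()/np.radians(45),3))
E
python3 -m jog '[0,0,0,0,0,0.155,-1, 0,0,0,0,0,0.155,-1, 0,0,0,0,0,0.155,-1, 0,0,0,0,0,0.155,-1, 0,0,0,0,0,0.155,-1, 0,0,0,0,0,0.155,-1, 0,0,0,0,0,0.155,-1, 0,0,0,0,0,0.155,-1, 0,0,0,0,0,0,-1]' 20
python3 d.py '[.45,-.195,.231]' 1.941
```

```text
time_s: 2.45
eef_pos: [0.1287, 0.5604, 0.2313]
orientation: [3.142, 0.0, 1.939]
wrist_force: [-0.4, 0.5, 0.5]
width: -0.0002
grasp_force: 0.0
t 2.45 pos [0.1287 0.5604 0.2313] rpy [3.142 0.    1.939] F [-0.4  0.5  0.5] w -0.0002
shift units [-1.641e+01  5.600e-01  1.000e-02] turn units [ 0.     0.    -0.003]
```

```bash
python3 -m jog '[-0.5,0.02,0,0,0,0,-1, -0.5,0.02,0,0,0,0,-1, -0.5,0.02,0,0,0,0,-1, -0.5,0.02,0,0,0,0,-1, -0.5,0.02,0,0,0,0,-1, -0.5,0.02,0,0,0,0,-1, -0.5,0.02,0,0,0,0,-1, -0.5,0.02,0,0,0,0,-1, -0.5,0.02,0,0,0,0,-1, -0.5,0.02,0,0,0,0,-1, -0.5,0.02,0,0,0,0,-1, -0.5,0.02,0,0,0,0,-1, -0.5,0.02,0,0,0,0,-1, -0.5,0.02,0,0,0,0,-1, -0.5,0.02,0,0,0,0,-1, -0.5,0.02,0,0,0,0,-1, -0.5,0.02,0,0,0,0,-1, -0.5,0.02,0,0,0,0,-1, -0.5,0.02,0,0,0,0,-1, -0.5,0.02,0,0,0,0,-1]' >/dev/null
python3 -m jog '[-0.5,0.01,0,0,0,0,-1, -0.5,0.01,0,0,0,0,-1, -0.5,0.01,0,0,0,0,-1, -0.5,0.01,0,0,0,0,-1, -0.5,0.01,0,0,0,0,-1, -0.5,0.01,0,0,0,0,-1, -0.5,0.01,0,0,0,0,-1, -0.5,0.01,0,0,0,0,-1, -0.5,0.01,0,0,0,0,-1, -0.5,0.01,0,0,0,0,-1, -0.5,0.01,0,0,0,0,-1, -0.5,0.01,0,0,0,0,-1, -0.4,0,0,0,0,0,-1, 0,0,0,0,0,0,-1, 0,0,0,0,0,0,-1]'
python3 d.py '[.45,-.195,.068]' 1.941
python3 - <<'E'
from fit import *
c='wrist';P=optics.camera_params(c);im,d=optics.read_camera(c);cv2.imwrite('pics/w1.png',im[...,::-1])
for t in ['lever_long','bar_long']:
    for r in optics.cut_out(c,t)[:1]:
        print(t,r['p'],r['centre']); fit(world(c,d,P,r['mask']),t); 
        fit(world(c,d,P,r['mask']&(im.max(2)<60)),t+'dark')
E
```

```text
time_s: 5.37
eef_pos: [0.4503, -0.1948, 0.2311]
orientation: [-3.141, -0.001, 1.943]
wrist_force: [0.4, 0.6, -0.2]
width: -0.0004
grasp_force: 0.0
t 5.3667 pos [ 0.4503 -0.1948  0.2311] rpy [-3.141e+00 -1.000e-03  1.943e+00] F [ 0.4  0.6 -0.2] w -0.0004
shift units [-0.   -0.01  3.26] turn units [-0.    -0.001  0.003]
bar_long 0.88 [483.5, 184.5]
bar_long 4684 yaw 0.331 ends [ 0.6089 -0.2207  0.5592 -0.0761] len 0.153 n [-0.0061  0.0002  0.011 ]
bar_longdark 3407 yaw 0.328 ends [ 0.6055 -0.2163  0.5581 -0.0771] len 0.147 n [-0.0044  0.0002  0.0087]
```

View pics/w1.png

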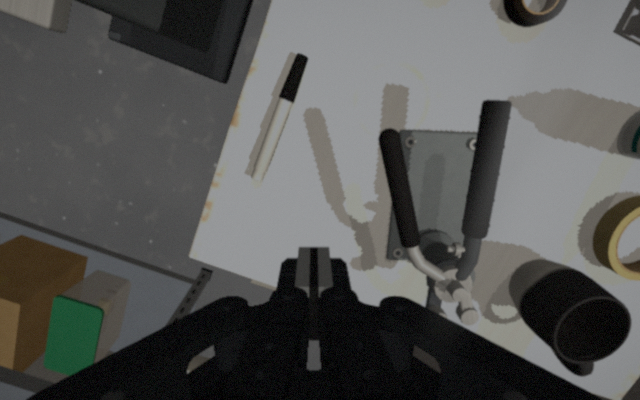

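The wrist view shows the lever grip from (390,132) to (413,242), the bar grip at (495,105)–(478,235), and the marker clear to the left at (280,115). The closed fingers sit at (314,250).

Run:
```python
from fit import *
c='wrist';P=optics.camera_params(c);im,d=optics.read_camera(c)
B=np.zeros(d.shape,bool);B[120:250,372:425]=1
p=world(c,d,P,B&(im.max(2)<60));fit(p,'lever')
q=p[(p[:,2]>.082)&(p[:,2]<.104)];print(np.percentile(q[:,2],[5,50,95]))
```

```text
lever 2404 yaw 0.633 ends [ 0.5503 -0.211   0.4899 -0.1285] len 0.102 n [-0.007  -0.0003  0.0079]
[0.0872802  0.09238506 0.09426247]
```

```bash
python3 -m jog '[0.02,0,0.4,0,0,0,-1, 0.02,0,0.4,0,0,0,-1, 0.02,0,0.4,0,0,0,-1, 0.02,0,0.4,0,0,0,-1, 0.02,0,0.4,0,0,0,-1, 0.02,0,0.4,0,0,0,-1, 0.02,0,0.4,0,0,0,-1, 0.02,0,0.4,0,0,0,-1, 0,0,0.06,0,0,0,-1, 0,0.2,0,0,0,0,-1, 0,0.2,0,0,0,0,-1, 0,0.2,0,0,0,0,-1, 0,0,0,0,0,0,-1]'
python3 -m jog '[0,0.1,0,0,0,0,-1, 0,0.1,0,0,0,0,-1, 0,0.1,0,0,0,0,-1, 0,0.1,0,0,0,0,-1, 0,0,0,0,0,0,-1]'
python3 -m jog '[0.05,0.1,0,0,0,0,-1, 0.05,0.1,0,0,0,0,-1, 0.05,0.1,0,0,0,0,-1, 0,0,0,0,0,0,-1]'
python3 d.py '[.45,-.195,.068]' 1.941
```

```text
time_s: 6.65
eef_pos: [0.4786, -0.1761, 0.0703]
orientation: [3.139, 0.003, 1.944]
wrist_force: [-0.0, -0.9, -0.3]
width: 0.0002
grasp_force: 0.0
time_s: 7.07
eef_pos: [0.4941, -0.1685, 0.0681]
orientation: [-3.14, -0.001, 1.943]
wrist_force: [-2.6, -0.6, 0.8]
width: -0.0
grasp_force: 1.2
time_s: 7.4
eef_pos: [0.5055, -0.1555, 0.0681]
orientation: [-3.141, -0.0, 1.943]
wrist_force: [-4.2, -0.4, 1.0]
width: -0.0002
grasp_force: 1.9
t 7.4 pos [ 0.5055 -0.1555  0.0681] rpy [-3.141 -0.     1.943] F [-4.2 -0.4  1. ] w -0.0002
shift units [-0.33 -1.32  0.  ] turn units [-0.    -0.001  0.002]
```

```bash
python3 -m jog '[0.03,0.08,0,0,0,0,-1, 0.03,0.08,0,0,0,0,-1, 0,0,0,0,0,0,-1, 0,0,0,0,0,0,-1]'
python3 -m jog '[0,0.04,0,0,0,0,-1, 0,0,0,0,0,0,-1, 0,0,0,0,0,0,-1]'
python3 -m jog '[0,0.04,0,0,0,0,-1, 0,0,0,0,0,0,-1, 0,0,0,0,0,0,-1]'
```

```text
time_s: 7.73
eef_pos: [0.5112, -0.1503, 0.0681]
orientation: [-3.141, -0.001, 1.942]
wrist_force: [-5.1, -0.3, 1.9]
width: -0.0001
grasp_force: 2.3
time_s: 7.98
eef_pos: [0.5127, -0.1496, 0.0679]
orientation: [-3.14, -0.001, 1.942]
wrist_force: [-5.2, 0.3, 1.4]
width: -0.0001
grasp_force: 2.4
time_s: 8.23
eef_pos: [0.5144, -0.1488, 0.0678]
orientation: [-3.14, -0.002, 1.942]
wrist_force: [-6.8, 0.3, 2.3]
width: -0.0005
grasp_force: 2.6
```

```bash
python3 -m jog '[0,0.02,0,0,0,0,-1, 0,0,0,0,0,0,-1, 0,0,0,0,0,0,-1]'
python3 -m jog '[0,0.02,0,0,0,0,-1, 0,0,0,0,0,0,-1, 0,0,0,0,0,0,-1]'
```

```text
time_s: 8.48
eef_pos: [0.5152, -0.1483, 0.0677]
orientation: [-3.14, -0.002, 1.942]
wrist_force: [-5.7, 0.7, 1.7]
width: -0.0
grasp_force: 2.7
time_s: 8.73
eef_pos: [0.516, -0.1479, 0.0677]
orientation: [-3.14, -0.002, 1.942]
wrist_force: [-7.6, 1.2, 2.0]
width: -0.0002
grasp_force: 2.8
```

```bash
python3 -m jog '[0,0.02,0,0,0,0,-1, 0,0,0,0,0,0,-1, 0,0,0,0,0,0,-1]'
python3 -m jog '[0,0.02,0,0,0,0,-1, 0,0,0,0,0,0,-1, 0,0,0,0,0,0,-1]'
python3 -m jog '[0,0.02,0,0,0,0,-1, 0,0,0,0,0,0,-1, 0,0,0,0,0,0,-1]'
```

```text
time_s: 8.98
eef_pos: [0.5168, -0.1474, 0.0676]
orientation: [-3.139, -0.003, 1.942]
wrist_force: [-7.0, 1.7, 2.2]
width: 0.0001
grasp_force: 3.0
time_s: 9.23
eef_pos: [0.5176, -0.147, 0.0676]
orientation: [-3.139, -0.003, 1.942]
wrist_force: [-6.9, 1.7, 1.9]
width: 0.0001
grasp_force: 3.0
time_s: 9.48
eef_pos: [0.5185, -0.1466, 0.0675]
orientation: [-3.139, -0.003, 1.942]
wrist_force: [-7.5, 1.2, 1.9]
width: 0.0001
grasp_force: 3.1
```

Run:
```python
from fit import *
c='top';P=optics.camera_params(c);im,d=optics.read_camera(c)
cv2.imwrite('pics/t2.png',cv2.resize(im[100:260,340:470,::-1],None,fx=4,fy=4))
c='wrist';im,d=optics.read_camera(c)
cv2.imwrite('pics/w2.png',im[...,::-1])
```

```text
(no output)
```

View pics/w2.png

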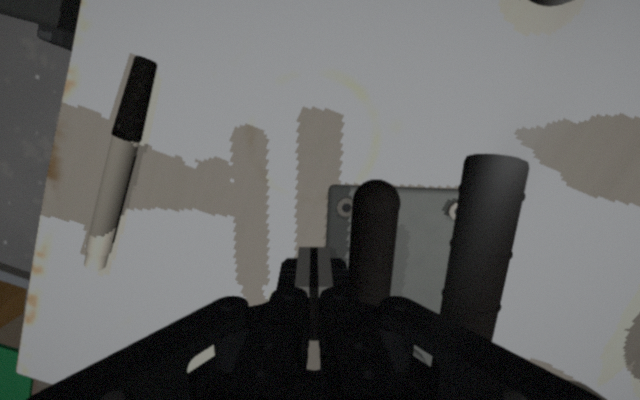

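The lever grip now stands at (376,190)–(372,300), nearly parallel to the bar at (490,160)–(465,330). I'll measure the remaining angle.

```bash
cat > chk.py <<'E'
from fit import *
import sys
c='wrist';P=optics.camera_params(c);im,d=optics.read_camera(c)
for n,(r0,r1,c0,c1) in eval(sys.argv[1]).items():
    B=np.zeros(d.shape,bool);B[r0:r1,c0:c1]=1
    fit(world(c,d,P,B&(im.max(2)<75)),n)
E
python3 chk.py '{"lever":(178,290,348,405),"bar":(150,300,436,532)}'
```

```text
lever 4850 yaw 0.324 ends [ 0.5381 -0.1364  0.5252 -0.0978] len 0.041 n [-0.007  -0.0003  0.0079]
bar 8813 yaw 0.286 ends [ 0.5754 -0.1277  0.5597 -0.0743] len 0.056 n [-0.0063 -0.0001  0.0104]
```

```bash
python3 -m jog '[0,0.03,0,0,0,0,-1, 0,0,0,0,0,0,-1, 0,0,0,0,0,0,-1, 0,0,0,0,0,0,-1]'
python3 -m jog '[0,0.03,0,0,0,0,-1, 0,0,0,0,0,0,-1, 0,0,0,0,0,0,-1, 0,0,0,0,0,0,-1]'
```

```text
time_s: 9.97
eef_pos: [0.5192, -0.1462, 0.0675]
orientation: [-3.137, -0.004, 1.942]
wrist_force: [-11.0, 0.7, 3.0]
width: -0.0
grasp_force: 4.6
time_s: 10.3
eef_pos: [0.5194, -0.146, 0.0674]
orientation: [-3.135, -0.004, 1.942]
wrist_force: [-14.2, -1.0, 6.5]
width: -0.0003
grasp_force: 7.2
```

At the stop: the force rises steeply while the position stalls. I'll hold for about a second, then back off.

```bash
python3 -m jog '[0,0,0,0,0,0,-1, 0,0,0,0,0,0,-1, 0,0,0,0,0,0,-1, 0,0,0,0,0,0,-1, 0,0,0,0,0,0,-1, 0,0,0,0,0,0,-1, 0,0,0,0,0,0,-1, 0,0,0,0,0,0,-1, 0,0,0,0,0,0,-1, 0,0,0,0,0,0,-1, 0,0,0,0,0,0,-1, 0,0,0,0,0,0,-1]'
python3 -m jog '[0,-0.1,0,0,0,0,-1, 0,-0.1,0,0,0,0,-1, -0.03,-0.1,0,0,0,0,-1, -0.03,-0.1,0,0,0,0,-1, -0.03,-0.1,0,0,0,0,-1, -0.03,-0.1,0,0,0,0,-1, -0.03,-0.1,0,0,0,0,-1, -0.03,-0.1,0,0,0,0,-1, -0.03,-0.1,0,0,0,0,-1, 0,-0.1,0,0,0,0,-1, 0,-0.2,0,0,0,0,-1, 0,-0.2,0,0,0,0,-1, 0,-0.2,0,0,0,0,-1, 0,0,0,0,0,0,-1, 0,0,0,0,0,0,-1, 0,0,0,0,0,0,-1, 0,0,0,0,0,0,-1]'
python3 d.py '[.40,.19,.18]' 1.67
python3 - <<'E'
from fit import *
c='top';P=optics.camera_params(c);im,d=optics.read_camera(c)
rs=optics.cut_out(c,'lever_long')
for r in rs[:1]: fit(world(c,d,P,r['mask']),'lever')
p=world(c,d,P,im.max(2)<60);fit(p[(p[:,0]<.557)&(p[:,0]>.48)&(p[:,1]<-.12)&(p[:,1]>-.23)],'dark')
E
```

```text
time_s: 11.3
eef_pos: [0.5195, -0.146, 0.0674]
orientation: [-3.135, -0.004, 1.942]
wrist_force: [-15.7, -0.9, 6.6]
width: 0.0003
grasp_force: 7.1
time_s: 12.72
eef_pos: [0.4524, -0.1851, 0.0685]
orientation: [3.141, 0.0, 1.942]
wrist_force: [0.5, -0.4, -0.0]
width: 0.0002
grasp_force: 0.0
t 12.7167 pos [ 0.4524 -0.1851  0.0685] rpy [3.141 0.    1.942] F [ 0.5 -0.4 -0. ] w 0.0002
shift units [ 7.37  1.75 -2.23] turn units [0.001 0.    0.346]
lever 512 yaw 0.86 ends [ 0.6317 -0.2655  0.4841 -0.1385] len 0.195 n [-0.0136 -0.0001  0.0136]
dark 237 yaw 0.652 ends [ 0.5499 -0.2087  0.4899 -0.1301] len 0.099 n [-0.0064 -0.      0.0062]
```

```bash
python3 -m jog '[0,-0.1,-0.37,0,0,0,-1, 0,-0.1,-0.37,0,0,0,-1, 0,-0.1,-0.37,0,0,0,-1, 0,0,-0.37,0,0,0,-1, 0,0,-0.37,0,0,0,-1, 0,0,-0.37,0,0,0,-1, 0,0,0,0,0,0.145,-1, 0,0,0,0,0,0.145,-1, 0,0,0,0,0,0.145,-1, 0,0,0,0,0,0,-1, 0,0,0,0,0,0,-1]'
python3 d.py '[.395,.228,.178]' 1.60
```

```text
time_s: 13.73
eef_pos: [0.4382, -0.1904, 0.1793]
orientation: [-3.142, -0.0, 1.604]
wrist_force: [0.7, -0.6, -0.9]
width: 0.0002
grasp_force: 0.0
t 13.7333 pos [ 0.4382 -0.1904  0.1793] rpy [-3.142 -0.     1.604] F [ 0.7 -0.6 -0.9] w 0.0002
shift units [ 8.39 -0.59  0.03] turn units [-0.    -0.     0.005]
```

```bash
python3 -m jog '[0.5,-0.05,0,0,0,0,-1, 0.5,-0.05,0,0,0,0,-1, 0.5,-0.05,0,0,0,0,-1, 0.5,-0.05,0,0,0,0,-1, 0.5,-0.05,0,0,0,0,-1, 0.5,-0.05,0,0,0,0,-1, 0.5,-0.05,0,0,0,0,-1, 0.5,-0.05,0,0,0,0,-1, 0.5,-0.05,0,0,0,0,-1, 0.5,-0.05,0,0,0,0,-1, 0.5,-0.05,0,0,0,0,-1, 0.5,-0.04,0,0,0,0,-1, 0.5,0,0,0,0,0,-1, 0.5,0,0,0,0,0,-1, 0.5,0,0,0,0,0,-1, 0.5,0,0,0,0,0,-1, 0.4,0,0,0,0,0,-1, 0,0,0,0,0,0,-1, 0,0,0,0,0,0,-1]'
python3 - <<'E'
from fit import *
c='wrist';im,d=optics.read_camera(c);cv2.imwrite('pics/w3.png',im[...,::-1])
E
python3 d.py '[.395,.228,.068]' 1.60
```

```text
time_s: 15.32
eef_pos: [0.396, 0.2289, 0.1791]
orientation: [-3.141, 0.0, 1.605]
wrist_force: [-0.6, -1.3, -0.0]
width: 0.0001
grasp_force: 0.0
t 15.3667 pos [0.3961 0.2282 0.1791] rpy [-3.141e+00  1.000e-03  1.603e+00] F [ 0.2  0.3 -0.7] w -0.0
shift units [-0.   -0.02  2.22] turn units [-0.001  0.001  0.004]
```

View pics/w3.png

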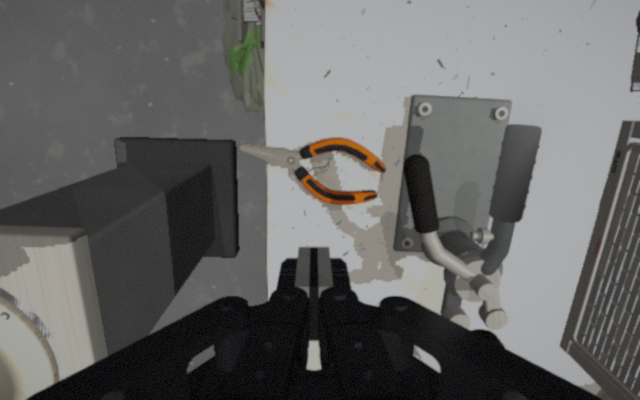

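The short lever's grip is at (415,160)–(428,228), the bar at (520,130)–(508,215), and the pliers are at (310,165), flat and low.

```bash
python3 chk.py '{"lever":(150,235,400,442),"bar":(120,222,490,545)}'
```

```text
lever 1897 yaw 0.279 ends [0.4786 0.214  0.4636 0.2665] len 0.055 n [-0.0066 -0.0003  0.0077]
bar 2038 yaw 0.064 ends [0.5327 0.2225 0.5289 0.283 ] len 0.061 n [-0.0056 -0.0005  0.0106]
```

```bash
python3 -m jog '[0,0,0.37,0,0,0,-1, 0,0,0.37,0,0,0,-1, 0,0,0.37,0,0,0,-1, 0,0,0.37,0,0,0,-1, 0,0,0.37,0,0,0,-1, 0,0,0.37,0,0,0,-1, 0.02,0.2,0,0,0,0,-1, 0.02,0.2,0,0,0,0,-1, 0.02,0.2,0,0,0,0,-1, 0.02,0.2,0,0,0,0,-1, 0.02,0.1,0,0,0,0,-1, 0,0,0,0,0,0,-1]'
python3 -m jog '[0.04,0.1,0,0,0,0,-1, 0.04,0.1,0,0,0,0,-1, 0.04,0.1,0,0,0,0,-1, 0.04,0.06,0,0,0,0,-1, 0,0,0,0,0,0,-1, 0,0,0,0,0,0,-1]'
python3 -m jog '[0.02,0.06,0,0,0,0,-1, 0.02,0.04,0,0,0,0,-1, 0,0,0,0,0,0,-1, 0,0,0,0,0,0,-1]'
python3 -m jog '[0,0.04,0,0,0,0,-1, 0,0,0,0,0,0,-1, 0,0,0,0,0,0,-1]'
```

```text
time_s: 16.42
eef_pos: [0.4423, 0.2339, 0.0686]
orientation: [3.141, -0.0, 1.599]
wrist_force: [0.5, -0.2, -0.5]
width: -0.0001
grasp_force: 0.0
time_s: 16.92
eef_pos: [0.4581, 0.2435, 0.0678]
orientation: [-3.14, 0.0, 1.601]
wrist_force: [-4.1, 2.5, -0.2]
width: -0.0002
grasp_force: 1.9
time_s: 17.25
eef_pos: [0.4628, 0.2456, 0.0678]
orientation: [-3.14, -0.0, 1.601]
wrist_force: [-4.4, 2.5, -1.8]
width: 0.0002
grasp_force: 2.1
time_s: 17.5
eef_pos: [0.4647, 0.2457, 0.0678]
orientation: [-3.14, -0.0, 1.6]
wrist_force: [-4.7, 2.7, -0.3]
width: 0.0
grasp_force: 2.2
```

```bash
python3 -m jog '[0,0.04,0,0,0,0,-1, 0,0,0,0,0,0,-1, 0,0,0,0,0,0,-1]'
python3 -m jog '[0,0.04,0,0,0,0,-1, 0,0,0,0,0,0,-1, 0,0,0,0,0,0,-1]'
python3 -m jog '[0,0.03,0,0,0,0,-1, 0,0,0,0,0,0,-1, 0,0,0,0,0,0,-1]'
```

```text
time_s: 17.75
eef_pos: [0.4666, 0.2458, 0.0678]
orientation: [-3.139, -0.0, 1.601]
wrist_force: [-4.6, 2.9, -1.0]
width: -0.0001
grasp_force: 2.4
time_s: 18.0
eef_pos: [0.4685, 0.2459, 0.0677]
orientation: [-3.139, -0.0, 1.6]
wrist_force: [-5.1, 3.2, 0.5]
width: -0.0001
grasp_force: 2.7
time_s: 18.25
eef_pos: [0.4698, 0.2462, 0.0677]
orientation: [-3.139, -0.001, 1.6]
wrist_force: [-6.7, 4.1, 0.6]
width: -0.0003
grasp_force: 3.1
```

```bash
python3 -m jog '[0,0.03,0,0,0,0,-1, 0,0,0,0,0,0,-1, 0,0,0,0,0,0,-1]'
python3 -m jog '[0,0.03,0,0,0,0,-1, 0,0,0,0,0,0,-1, 0,0,0,0,0,0,-1]'
```

```text
time_s: 18.5
eef_pos: [0.4711, 0.2465, 0.0677]
orientation: [-3.138, -0.001, 1.6]
wrist_force: [-7.6, 4.4, 1.0]
width: 0.0
grasp_force: 3.5
time_s: 18.75
eef_pos: [0.4713, 0.2466, 0.0676]
orientation: [-3.135, -0.001, 1.601]
wrist_force: [-11.4, 5.2, 3.4]
width: -0.0002
grasp_force: 5.7
```

Position stalls and the force jumps, so this lever is at its stop too. One small step more, hold, then back off.

```bash
python3 -m jog '[0,0.02,0,0,0,0,-1, 0,0,0,0,0,0,-1, 0,0,0,0,0,0,-1]'
python3 -m jog '[0,0,0,0,0,0,-1, 0,0,0,0,0,0,-1, 0,0,0,0,0,0,-1, 0,0,0,0,0,0,-1, 0,0,0,0,0,0,-1, 0,0,0,0,0,0,-1, 0,0,0,0,0,0,-1, 0,0,0,0,0,0,-1, 0,0,0,0,0,0,-1, 0,0,0,0,0,0,-1, 0,0,0,0,0,0,-1, 0,0,0,0,0,0,-1]'
python3 chk.py '{"lever":(120,290,348,405)}'
```

```text
time_s: 19.0
eef_pos: [0.4715, 0.2467, 0.0676]
orientation: [-3.134, -0.001, 1.601]
wrist_force: [-13.8, 5.6, 6.5]
width: -0.0004
grasp_force: 7.2
time_s: 20.0
eef_pos: [0.4715, 0.2467, 0.0676]
orientation: [-3.134, -0.001, 1.601]
wrist_force: [-15.0, 4.3, 5.6]
width: 0.0
grasp_force: 7.2
lever 3581 yaw -0.053 ends [0.4932 0.2498 0.4948 0.2805] len 0.031 n [-0.0069 -0.0003  0.008 ]
```

```bash
python3 -m jog '[0,-0.1,0,0,0,0,-1, 0,-0.1,0,0,0,0,-1, -0.03,-0.1,0,0,0,0,-1, -0.03,-0.1,0,0,0,0,-1, -0.03,-0.1,0,0,0,0,-1, -0.03,-0.1,0,0,0,0,-1, -0.03,-0.1,0,0,0,0,-1, 0,-0.2,0,0,0,0,-1, 0,-0.2,0,0,0,0,-1, 0,-0.2,0,0,0,0,-1, 0,-0.2,0,0,0,0,-1, 0,0,-0.3,0,0,0,-1, 0,0,-0.3,0,0,0,-1, 0,0,-0.3,0,0,0,-1, 0,0,-0.3,0,0,0,-1, 0,0,-0.3,0,0,0,-1, 0,0,-0.3,0,0,0,-1, 0,0,0,0,0,0,-1, 0,0,0,0,0,0,-1, 0,0,0,0,0,0,-1]'
python3 - <<'E'
from fit import *
c='wrist';im,d=optics.read_camera(c);cv2.imwrite('pics/w4.png',im[...,::-1])
E
```

```text
time_s: 21.72
eef_pos: [0.3997, 0.2359, 0.1573]
orientation: [-3.14, 0.0, 1.6]
wrist_force: [0.7, 0.8, -1.3]
width: 0.0002
grasp_force: 0.0
```

View pics/w4.png

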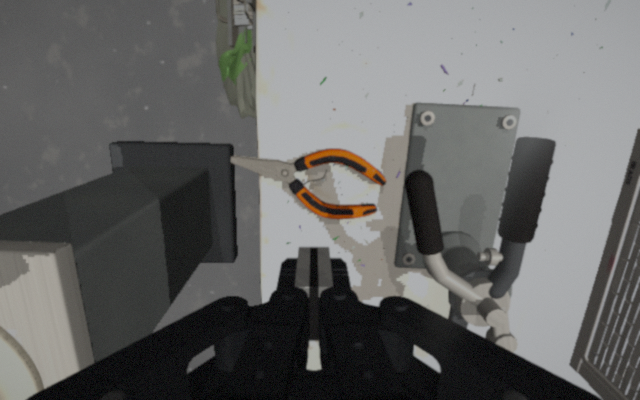

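The short lever is back at rest at (418,175)–(432,250), the pliers at (310,180) have not moved, and the gripper is clear of everything.

```bash
python3 -c "from plant import workorder;print(workorder.sign_off())"
```

```text
the job is handed in; nothing more can be done
None
```

Both levers, long then short, were pressed from the outer side to their stops, held there for about a second at roughly 15 N, and sprang back out; the job was handed in at about 22 s, and no verdict was returned.

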